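# Set the length stop on a cutting rail, taking up its play

### The job

Set the length stop on the cutting rail to the pointed clip (not the square-ended one), coming up to it in the direction towards the wooden saw guide, because the knob has play in the stop. It stands past the mark now: draw the stop back, away from the saw guide, until its pointer is a good 25 mm short of the clip's point, then push it towards the saw guide until the two points face each other. Leave it like that, with the knob block still up against the saw-guide end of the stop frame so that no play is left behind the stop, and let go.

Things in the scene. Friction and masses are not known exactly. Their poses are not given: they have to be found in the camera images.
- knob_top (a point): Centre of the top of the black upright round knob (28 mm diameter, from 48 to 98 mm above the table; nothing else on stop or clips is above 42 mm) on a steel block sliding in the stop frame. Grip it across its diameter at any yaw; it does not turn. All axes here: +y along the rail towards the saw guide, z up. It slides along y only: 1 N in its play, 6 N carrying the stop; it stays where left.
- pointer (a point): Tip of the stop's pointer, 35 mm above the table. Stop: a low dark steel frame, 64 mm across and 104 mm along a fixed flat aluminium rail (20 mm high), with a 16 mm triangular tooth on its +x side pointing in +x, 16 mm back from the frame's saw-guide end. The knob's axis lies 48 mm from this tip in -x and 16 mm (block against the frame's saw-guide end) to 56 mm (against the other end) in -y.
- clip_point (a point): The mark: tip of the pointed brass clip (34 mm along the rail, 14 mm thick), fixed on the rail's +x edge, pointing in -x at the frame, 35 mm above the table. The other, square-ended clip is not the mark. With the pointer level with it along the rail the tips are 2 mm apart. The pointer's y in this frame is positive past the mark, negative short of it.
- driver (a joint): Place of the knob's block in its 40 mm play inside the stop frame, in m: -0.020 against the end away from the saw guide (it then draws the stop back), +0.020 against the saw-guide end (it then pushes the stop towards the saw guide).
Mind the look-alikes: they are no part of the job. What is shaped like the part that bears clip_point but turquoise is not meant.

How it is judged:
By the outcome, as a careful person would: the job done as asked, in the order asked, and still so for the second after the job is handed in, with the robot touching nothing.
It also fails if it takes over 35 s, if anything falls off the work surface, if the arm or the gripper's body presses on something with over 40 N, if the wrist force passes 120 N, or if a joint passes its speed limit or range.

### The arm

A 6-joint arm with a two-finger parallel gripper is mounted at the origin on the work surface. World frame = base frame: x ahead of the robot, y to its left, z up, the work surface at z = 0. Lengths are in m, angles in rad, forces in N, time in s.
With the tool pointing down it reaches from about 0.3 to 0.875 m from the base axis. Payload 6.4 kg.
Tool frame: the origin (TCP) lies midway between the tips of the shut fingers; the grasp point (between the pads) lies 19 mm behind it; x points along the fingers, y is the direction in which the jaws open and shut, and the axes are right-handed (so a half turn about x gives the same grasp; the last joint's range is limited). The gripper opens to 85 mm and grips with 20 to 120 N. Pads are 22 mm wide; open, the fingers measure 114 mm over their backs; the gripper's body (76 mm by 85 mm) begins 54 mm behind the grasp point. The pads swing forward as they close: fully open they stand 13 mm farther back than shut.
Start: joints at [1.127, 0.181, 1.607, -0, 1.354, -0.206], TCP at [0.135, 0.559, 0.231] pointing down, gripper open.
Joint ranges: [-2.99, 2.99], [-0.89, 2.07], [0.3, 2.58], [-1.14, 4.28], [0, 2.63], [-3.12, 3.12]. Speed limits (rad/s): [2.57, 2.57, 3.01, 3.14, 3.14, 3.14].

### API

Orientations are given as a unit quaternion [w, x, y, z].
In Python, from bench import ctrl gives the robot as it stands.
- The arm moves only by the tool step_arm, never from a script. Its argument "motion" is a list of rows, each a list of 7 numbers: the shift along the tool's x, y, z in mm, then the turn, a rotation vector about the tool's x, y, z in degrees, then the closure in counts, from 0 (fully open) to 255 (shut). In form: [[tx, ty, tz, rx, ry, rz, hand], ...]. A call has 1 to 10 rows; each row is the pose to reach, as a shift and turn from the pose commanded when the call began, along the tool's axes at that moment; what a row does not reach only later rows make up. A row lasts 1/8 s, in which the tool goes at most 62.5 mm and 10.7 degrees, less where a joint would pass 70% of its speed; a pose out of reach is approached as far as the arm can. A call with a gripper value outside its range is refused whole. The fingers move at their own pace and stop on an object; the grip force is fixed at half the most. Time passes only in rows, so rows that repeat a pose let the fingers close. It gives the time, the measured TCP pose, the force and the opening at its end, in the units of the state.
- ctrl.get_obs(): the state, without advancing time (a new reading comes with each control period).
- ctrl.camera(name): name is "scene" or "side" or "wrist"; returns (picture, depth): 400x640x3 uint8, red, green, blue; 400x640 float32, m along the optical axis (not along the pixel's ray), 0 where there is no reading.
- ctrl.camera_info(name): a dict with "fx", "fy", "cx", "cy" (pixels), "dist_coeffs" ([k1, k2, p1, p2, k3] as OpenCV has them; the pictures are not rectified), "T" (4x4, takes a point from camera to world coordinates); the wrist camera has in their place "hand_eye" (4x4, takes a point from camera to tool coordinates, whose origin is the TCP and whose axes are the tool frame's). Camera axes: x right, y down, z forward; pixel columns grow to the right and rows downward; lengths in m; the calibration is good to about 2 mm. A picture is of the moment at which its call begins: read the wrist's pose just before it. camera_info takes no time and is no camera call.
- ctrl.hand_in(): hands the job in, once; it reports no verdict.
The state is a dict: "time_s": time; "q": joint angles; "dq": joint speeds; "joint_efforts": joint torques, N m; "eef_pos": TCP position; "eef_rot": TCP orientation; "wrist_force": force on the tool from outside, world axes, zero at the start; "torque": the same for the moment, N m; "opening": opening from 0.0 (shut) to 1.0 (fully open).
Only numpy, scipy, OpenCV 4.12 (cv2) and the standard library are available. Lean on these libraries where they do the work, as an engineer would, in place of code of your own. Each camera call takes 0.05 s, during which the arm holds its last target. There are 200 camera calls.

## Working session

There is one attempt and no reset: what is moved stays moved. The work goes in short steps, Python scripts to look and compute and a tool call to move; the robot and the scene stay as the last step left them, time stands still between calls to the robot, and variables do not carry over. Pictures are saved under pics/ and viewed, about 8 in all and at most 12, crops included, and the job is handed in when it is done.

Besides the shell and the picture viewer there is one more tool, called after "Emit:" as name([rows], argument=value, ...), one row to a line, values as JSON. step_arm: Moves the arm, as the interface text tells. Its arguments: {"type":"object","properties":{"motion":{"type":"array","items":{"type":"array","items":{"type":"number"}}}},"required":["motion"]}

```bash
mkdir -p pics; cat > h.py <<'E'
import numpy as np, cv2
from bench import ctrl
from scipy.spatial.transform import Rotation as R
def grab(n):
    o=ctrl.get_obs(); p,d=ctrl.camera(n); i=ctrl.camera_info(n)
    if 'T' in i: T=np.array(i['T'])
    else:
        q=o['eef_rot']; W=np.eye(4); W[:3,:3]=R.from_quat([q[1],q[2],q[3],q[0]]).as_matrix(); W[:3,3]=o['eef_pos']
        T=W@np.array(i['hand_eye'])
    return p,d,i,T
def ray(i,T,uv):
    K=np.array([[i['fx'],0,i['cx']],[0,i['fy'],i['cy']],[0,0,1.]])
    n=cv2.undistortPoints(np.array(uv,float).reshape(-1,1,2),K,np.array(i['dist_coeffs'],float)).reshape(-1,2)
    return T[:3,3],np.c_[n,np.ones(len(n))]@T[:3,:3].T
def plane(i,T,uv,z):
    c,d=ray(i,T,uv); return c+d*((z-c[2])/d[:,2])[:,None]
def save(n,p): cv2.imwrite('pics/'+n,p[:,:,::-1])
E
python3 - <<'E'
from h import *
import pickle
for n in ['scene','side','wrist']:
    g=grab(n); pickle.dump(g,open(n+'0.pkl','wb')); save(n+'0.png',g[0]); print(n,g[3].round(3).tolist())
a=[cv2.imread(f'pics/{n}0.png') for n in ['scene','side']]
print(ctrl.get_obs())
E
```

```text
scene [[0.509, 0.698, -0.503, 0.946], [0.861, -0.411, 0.3, -0.215], [0.003, -0.586, -0.81, 0.769], [0.0, 0.0, 0.0, 1.0]]
side [[0.994, -0.079, 0.08, 0.459], [-0.113, -0.716, 0.689, -0.416], [0.002, -0.694, -0.72, 0.616], [0.0, 0.0, 0.0, 1.0]]
wrist [[0.235, 0.926, 0.296, 0.06], [0.972, -0.223, -0.073, 0.577], [-0.002, 0.305, -0.952, 0.375], [0.0, 0.0, 0.0, 1.0]]
{'time_s': 0.15, 'q': array([ 1.12668577e+00,  1.81387250e-01,  1.60776458e+00, -1.57666675e-05,
        1.35380635e+00, -2.06314676e-01]), 'dq': array([ 0.00058203, -0.00147989, -0.0058877 ,  0.00021874,  0.0002643 ,
        0.00041922]), 'joint_efforts': array([ 1.73296186e-03, -4.45268798e+01, -3.51688242e+01, -4.47872446e-05,
        5.90733922e-03, -2.00235928e-05]), 'eef_pos': array([0.13525905, 0.55843211, 0.23058827]), 'eef_rot': array([ 0.70196546,  0.08341516,  0.70226366, -0.0843336 ]), 'wrist_force': array([-0.46665555,  0.50875336,  0.01239015]), 'torque': array([ 0.02152448,  0.013053  , -0.0197851 ]), 'opening': 1.000818662762996}
```

View pics/scene0.png

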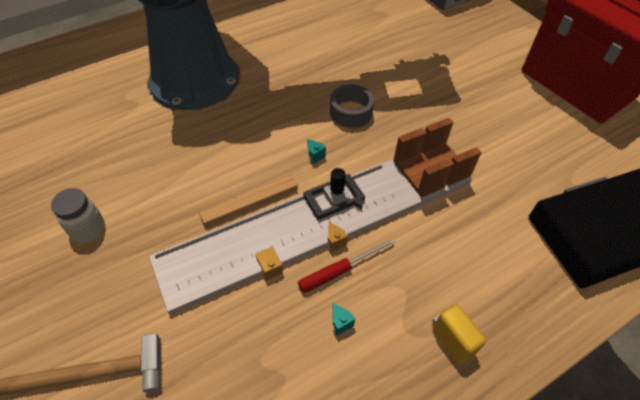

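View pics/side0.png

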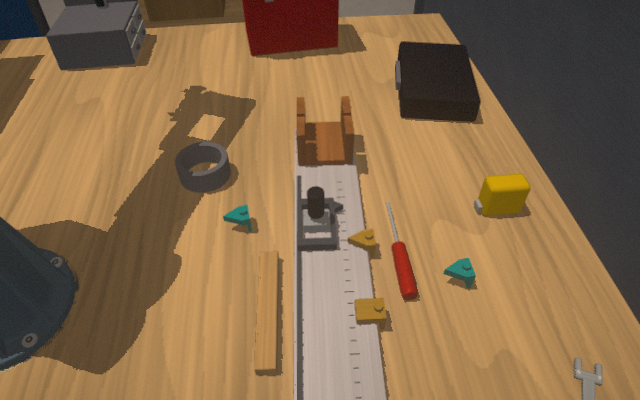

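The scene shows the knob at about (338,172), the pointer at about (363,204) and the pointed brass clip's tip at about (328,224). In the side view they are at (316,190), (343,207) and (348,240). The square clip is lower down in both, and the turquoise ones stand off the rail.

```bash
cat >> h.py <<'E'
def tri(gs,uvs):
    A=np.zeros((3,3));b=np.zeros(3);L=[]
    for g,uv in zip(gs,uvs):
        c,d=ray(g[2],g[3],[uv]); d=d[0]/np.linalg.norm(d); P=np.eye(3)-np.outer(d,d); A+=P;b+=P@c
        L.append((c,P))
    x=np.linalg.solve(A,b); return x,[np.linalg.norm(P@(x-c)) for c,P in L]
E
python3 - <<'E'
from h import *
import pickle
s,d=[pickle.load(open(n+'0.pkl','rb')) for n in ['scene','side']]
for n,a,b,z in [('knob',(338,172),(316,190),.098),('ptr',(363,204),(343,207),.035),('clip',(328,224),(348,240),.035)]:
    print(n,tri([s,d],[a,b]),plane(s[2],s[3],[a],z),plane(d[2],d[3],[b],z))
print(plane(s[2],s[3],[(170,308),(470,183),(152,256),(395,165)],.02),)
print(plane(d[2],d[3],[(385,400),(356,165)],.02))
a=cv2.resize(s[0][130:290,230:430],None,fx=4,fy=4,interpolation=cv2.INTER_CUBIC)
b=cv2.resize(d[0][170:330,280:400],None,fx=3,fy=3,interpolation=cv2.INTER_CUBIC)
save('z1.png',a[:600])
E
```

```text
knob (array([0.50453975, 0.09997752, 0.10331111]), [np.float64(0.00018996101343346793), np.float64(0.0001899610134333916)]) [[0.50085519 0.10266672 0.098     ]] [[0.50508628 0.1050856  0.098     ]]
ptr (array([0.55178481, 0.12898196, 0.0325457 ]), [np.float64(0.003928395519464328), np.float64(0.0039283955194644)]) [[0.55014331 0.13158788 0.035     ]] [[0.55279357 0.12193015 0.035     ]]
clip (array([0.55166559, 0.05218848, 0.02978711]), [np.float64(0.0005225082941818014), np.float64(0.0005225082941817191)]) [[0.55482463 0.04983489 0.035     ]] [[0.55064543 0.04860856 0.035     ]]
[[ 0.55515733 -0.26419916  0.02      ]
 [ 0.60941304  0.35593828  0.02      ]
 [ 0.44352314 -0.25698368  0.02      ]
 [ 0.49350758  0.2521659   0.02      ]]
[[ 0.56172096 -0.2056322   0.02      ]
 [ 0.59582991  0.24361053  0.02      ]]
```

View pics/z1.png

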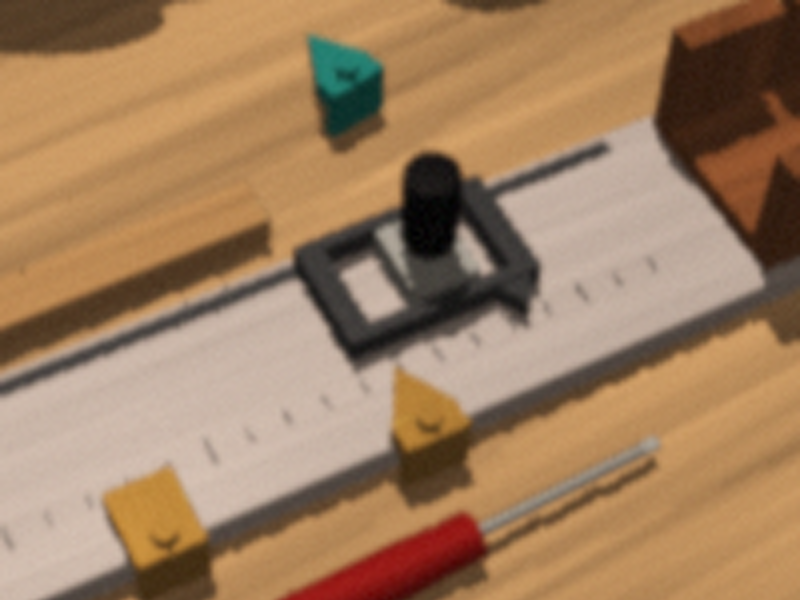

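```bash
cat >> h.py <<'E'
def go(pos,th,flip=0):
    # tool x down, tool y along +-rail dir at angle th from +x ; return row
    o=ctrl.get_obs(); q=o['eef_rot']; C=R.from_quat([q[1],q[2],q[3],q[0]])
    y=np.array([np.cos(th),np.sin(th),0])*(-1 if flip else 1); x=np.array([0,0,-1.]); z=np.cross(x,y)
    t=C.inv().apply(np.array(pos)-o['eef_pos'])*1000
    r=(C.inv()*R.from_matrix(np.c_[x,y,z])).as_rotvec(degrees=True)
    return t.round(1),r.round(2)
E
python3 - <<'E'
from h import *
o=ctrl.get_obs();q=o['eef_rot'];print(R.from_quat([q[1],q[2],q[3],q[0]]).as_matrix().round(3).tolist())
print(np.array(ctrl.camera_info('wrist')['hand_eye']).round(3).tolist())
th=np.radians(85)
for f in (0,1): print(f,go([.5035,.103,.20],th,f))
import pickle
s=pickle.load(open('scene0.pkl','rb'))
P=plane(s[2],s[3],[(329.2,222),(361.7,208.7)],.037); print(P,(P[1]-P[0])@[np.cos(th),np.sin(th),0])
E
```

```text
[[-0.001, 0.236, 0.972], [-0.001, 0.972, -0.236], [-1.0, -0.001, -0.0]]
[[0.0, -0.305, 0.952, -0.144], [1.0, 0.001, -0.0, 0.0], [-0.001, 0.952, 0.305, -0.078], [0.0, 0.0, 0.0, 1.0]]
0 (array([  30.9, -355.8,  465.2]), array([-8.62, -0.02,  0.08]))
1 (array([  30.9, -355.8,  465.2]), array([1.7138e+02, 1.1000e-01, 3.0000e-02]))
[[0.55326082 0.05335494 0.037     ]
 [0.55902313 0.12237655 0.037     ]] 0.0692611853668436
```

Emit:
step_arm([
  [5,-60,78,10,0,0,0],
  [10,-120,157,20,0,0,0],
  [15,-180,235,30,0,0,0],
  [20,-240,314,40,0,0,0],
  [25,-300,392,50,0,0,0],
  [31,-356,465,60,0,0,0],
  [31,-356,465,70,0,0,0],
  [31,-356,465,80,0,0,0],
  [31,-356,465,90,0,0,0],
  [31,-356,465,100,0,0,0],
])

```text
time_s: 1.4
eef_pos: [0.505, 0.1003, 0.1999]
eef_rot: [-0.384, -0.593, -0.384, 0.594]
wrist_force: [0.2, 0.1, 0.7]
opening: 1.002
```

Emit:
step_arm([
  [0,0,0,10,0,0,0],
  [0,0,0,20,0,0,0],
  [0,0,0,30,0,0,0],
  [0,0,0,40,0,0,0],
  [0,0,0,50,0,0,0],
  [0,0,0,60,0,0,0],
  [0,0,0,71,0,0,0],
  [0,0,0,71.4,0,0,0],
])

```text
time_s: 2.4
eef_pos: [0.5033, 0.1033, 0.2001]
eef_rot: [0.031, -0.706, 0.031, 0.707]
wrist_force: [0.7, 0.4, -0.1]
opening: 1.003
```

```bash
python3 - <<'E'
from h import *
import pickle
g=grab('wrist'); pickle.dump(g,open('w1.pkl','wb')); save('w1.png',g[0]); o=ctrl.get_obs(); print(o['time_s'],o['eef_pos'],o['q'],go([.5035,.103,.2],np.radians(85),1))
E
```

```text
2.45 [0.5033078  0.10332376 0.20005457] [-2.88578175e-02  7.50641476e-02  1.79077339e+00  1.01254604e-05
  1.27623230e+00  1.62695126e+00] (array([ 0.1,  0.3, -0.2]), array([ 0.13,  0.03, -0.  ]))
```

View pics/w1.png

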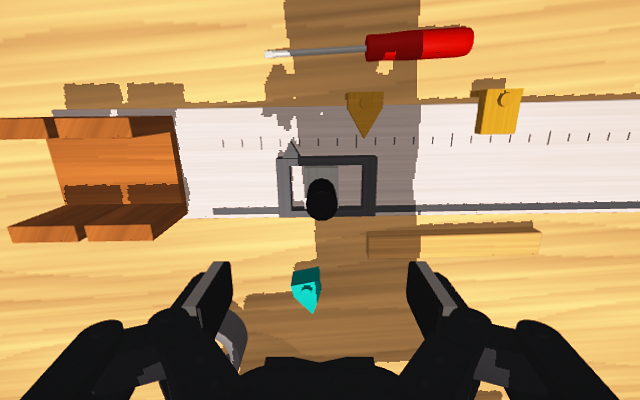

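The wrist view shows the pointer tip at about (291,141), the pointed clip's tip at (364,137), the knob top around (321,187) and the rail's dark ridge from (215,211) to (640,205).

```bash
python3 - <<'E'
from h import *
import pickle
g=pickle.load(open('w1.pkl','rb')); p=g[0]
L=plane(g[2],g[3],[(215,211),(640,205),(190,106.5),(640,98)],.02); print(L)
for a,b in((0,1),(2,3)):
    v=L[a]-L[b]; print(np.degrees(np.arctan2(v[1],v[0])))
m=(p.max(2)<40)[165:225,300:345]; n,l,st,c=cv2.connectedComponentsWithStats(m.astype(np.uint8)); print(st,c+[300,165])
P=plane(g[2],g[3],[(291,141),(364,137)],.039); print(P)
for uv in [(321,187),(322,192)]: print(plane(g[2],g[3],[uv],.098))
z=cv2.resize(p[80:230,260:400],None,fx=4,fy=4,interpolation=cv2.INTER_CUBIC); save('z2.png',z)
E
```

```text
[[ 0.48151526  0.22367914  0.02      ]
 [ 0.44775554 -0.25013832  0.02      ]
 [ 0.59468701  0.2273064   0.02      ]
 [ 0.56257999 -0.22344175  0.02      ]]
85.9245362445184
85.92567427722784
[[   0    0   45   60 1615]
 [   0    0    2    1    2]
 [   6   13   32   43 1052]
 [   0   42    5    3   13]
 [  39   42    6    3   18]] [[322.40743034 190.9380805 ]
 [300.5        165.        ]
 [321.33269962 199.62547529]
 [301.69230769 208.07692308]
 [341.5        208.        ]]
[[0.55350009 0.12694855 0.039     ]
 [0.55113354 0.0544233  0.039     ]]
[[0.51893406 0.10027704 0.098     ]]
[[0.51451879 0.09979984 0.098     ]]
```

View pics/z2.png

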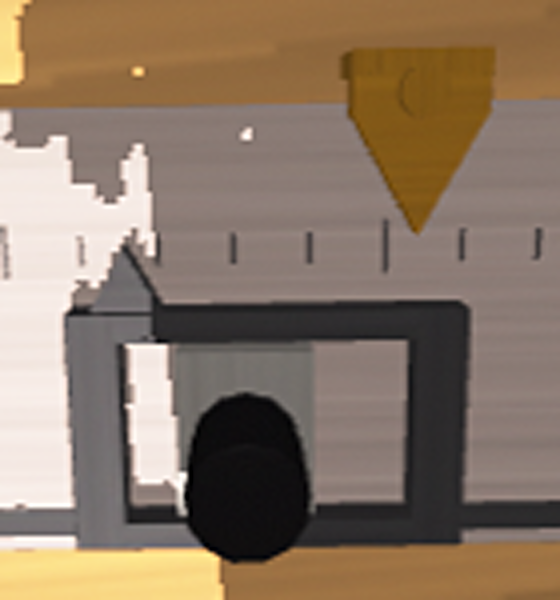

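```bash
python3 - <<'E'
from h import *
import pickle
g=pickle.load(open('w1.pkl','rb'))
th=np.radians(85.9);u=np.array([np.cos(th),np.sin(th),0]);v=np.array([u[1],-u[0],0])
k=plane(g[2],g[3],[(321.5,205.7)],.098)[0]; P=plane(g[2],g[3],[(290.8,141.8),(364,138.5)],.036); print(k,P)
for a,b in((P[0],P[1]),(P[0],k),(P[1],k)): print(((a-b)@v*1000).round(1),((a-b)@u*1000).round(1))
print(go([k[0],k[1],.061],th,1))
E
```

```text
[0.50241821 0.10123862 0.098     ] [[0.55245865 0.12753808 0.036     ]
 [0.54936668 0.05406718 0.036     ]]
-2.2 73.5
48.0 29.8
50.2 -43.7
(array([139.1,   2.2,   0.6]), array([-0.77,  0.03, -0.  ]))
```

Everything agrees with the given sizes: knob to pointer is 48.0 / 29.8 mm, and the tips are 2.2 mm apart across the rail. The pointer is 73.5 mm past the mark. Next I descend and grip.

Emit:
step_arm([
  [30,2.2,0.6,-0.8,0,0,0],
  [60,2.2,0.6,-0.8,0,0,0],
  [90,2.2,0.6,-0.8,0,0,0],
  [115,2.2,0.6,-0.8,0,0,0],
  [139,2.2,0.6,-0.8,0,0,0],
  [139,2.2,0.6,-0.8,0,0,255],
  [139,2.2,0.6,-0.8,0,0,255],
  [139,2.2,0.6,-0.8,0,0,255],
  [139,2.2,0.6,-0.8,0,0,255],
  [139,2.2,0.6,-0.8,0,0,255],
])

```text
time_s: 3.7
eef_pos: [0.5037, 0.1012, 0.0627]
eef_rot: [-0.026, 0.707, -0.026, -0.706]
wrist_force: [-0.6, -0.2, 4.9]
opening: 0.319
```

Emit:
step_arm([
  [0,15,0,0,0,0,255],
  [0,30,0,0,0,0,255],
  [0,45,0,0,0,0,255],
  [0,60,0,0,0,0,255],
  [0,75,0,0,0,0,255],
  [0,90,0,0,0,0,255],
  [0,105,0,0,0,0,255],
  [0,120,0,0,0,0,255],
  [0,130,0,0,0,0,255],
  [0,137,0,0,0,0,255],
])

```text
time_s: 4.95
eef_pos: [0.494, -0.0354, 0.0627]
eef_rot: [-0.026, 0.708, -0.026, -0.705]
wrist_force: [1.4, 5.3, 5.5]
opening: 0.314
```

Emit:
step_arm([
  [0,0,0,0,0,0,255],
  [0,0,0,0,0,0,255],
])

```text
time_s: 5.2
eef_pos: [0.494, -0.0361, 0.0627]
eef_rot: [-0.026, 0.708, -0.026, -0.705]
wrist_force: [0.3, 0.1, 6.2]
opening: 0.316
```

```bash
python3 - <<'E'
from h import *
import pickle
g=grab('wrist'); pickle.dump(g,open('w2.pkl','wb')); save('w2.png',g[0]); o=ctrl.get_obs(); print(o['time_s'],o['eef_pos'],o['wrist_force'])
th=np.radians(85.9);u=np.array([np.cos(th),np.sin(th),0]); print((o['eef_pos']-[.5494,.0541,.036])@u)
E
```

```text
5.25 [ 0.49399814 -0.03613781  0.06271912] [ 0.40329224 -0.31750745  4.58952319]
-0.09396796728484957
```

View pics/w2.png

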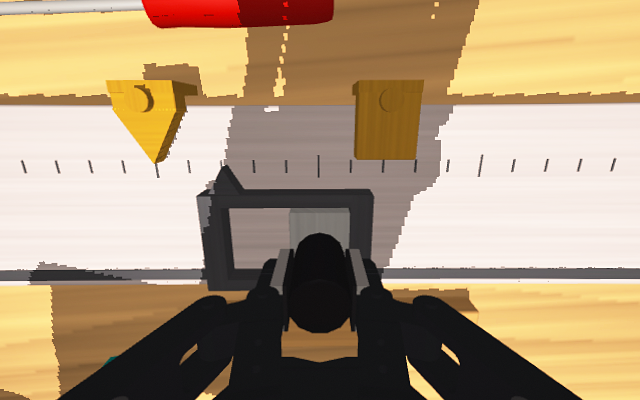

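The pointer tip is at (222,166) and the clip's point at (155,163). The block sits against the away end of the frame and the stop is short of the mark. Now I measure, then push most of the way back.

```bash
python3 - <<'E'
from h import *
import pickle
g=pickle.load(open('w2.pkl','rb'))
th=np.radians(85.9);u=np.array([np.cos(th),np.sin(th),0])
P=plane(g[2],g[3],[(222,166),(155,163)],.037); print(P,(P[0]-P[1])@u*1000)
E
```

```text
[[0.54546234 0.01531597 0.037     ]
 [0.54984382 0.05259332 0.037     ]] -37.495209689617276
```

Emit:
step_arm([
  [0,-10,0,0,0,0,255],
  [0,-20,0,0,0,0,255],
  [0,-30,0,0,0,0,255],
  [0,-40,0,0,0,0,255],
  [0,-48,0,0,0,0,255],
  [0,-55,0,0,0,0,255],
  [0,-62,0,0,0,0,255],
  [0,-67,0,0,0,0,255],
  [0,-70,0,0,0,0,255],
  [0,-70,0,0,0,0,255],
])

```text
time_s: 6.5
eef_pos: [0.4989, 0.0335, 0.0627]
eef_rot: [-0.025, 0.708, -0.026, -0.706]
wrist_force: [-1.7, -3.0, 6.7]
opening: 0.314
```

```bash
python3 - <<'E'
from h import *
import pickle
g=grab('wrist'); pickle.dump(g,open('w3.pkl','wb')); p=g[0]; save('w3.png',cv2.resize(p[60:280,220:420],None,fx=2.7,fy=2.7,interpolation=cv2.INTER_CUBIC)); o=ctrl.get_obs(); print(o['time_s'],o['eef_pos'],o['wrist_force'])
E
```

```text
6.55 [0.49892501 0.03342208 0.06272146] [-2.24754622 -2.80871467  6.88726774]
```

View pics/w3.png

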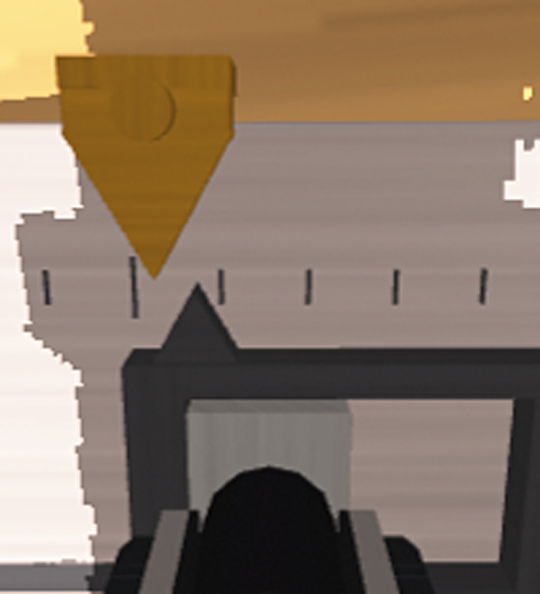

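```bash
python3 - <<'E'
from h import *
import pickle
g=pickle.load(open('w3.pkl','rb'))
th=np.radians(85.9);u=np.array([np.cos(th),np.sin(th),0]);v=np.array([u[1],-u[0],0])
c=(220+154/2.7,60+278/2.7);t=(220+198/2.7,60+284/2.7)
for zt,zc in((.035,.035),(.04,.042),(.035,.042),(.042,.042)):
    d=plane(g[2],g[3],[t],zt)[0]-plane(g[2],g[3],[c],zc)[0]; print(zt,zc,d@u*1000,d@v*1000)
z=.42;
E
```

```text
0.035 0.035 -9.30702495423123 -1.2890100786971483
0.04 0.042 -8.75940049314506 -1.5877480451297878
0.035 0.042 -8.336372803960378 -2.4656172869516815
0.042 0.042 -8.928611568818924 -1.236600348401031
```

The block is against the saw-guide end of the frame, with the tips at (154,278) for the clip and (198,284) for the pointer in this crop. The pointer is 8 to 9 mm short. I'll push 7 mm and look again.

Emit:
step_arm([
  [0,-2,0,0,0,0,255],
  [0,-4,0,0,0,0,255],
  [0,-6,0,0,0,0,255],
  [0,-7,0,0,0,0,255],
  [0,-7,0,0,0,0,255],
])

```text
time_s: 7.18
eef_pos: [0.4994, 0.0401, 0.0627]
eef_rot: [-0.025, 0.708, -0.027, -0.706]
wrist_force: [-2.3, -4.6, 7.0]
opening: 0.309
```

```bash
python3 - <<'E'
from h import *
import pickle
g=grab('wrist'); pickle.dump(g,open('w4.pkl','wb')); p=g[0]; save('w4.png',cv2.resize(p[110:200,240:340],None,fx=6,fy=6,interpolation=cv2.INTER_CUBIC)); o=ctrl.get_obs(); print(o['time_s'],o['eef_pos'],o['wrist_force'])
E
```

```text
7.225 [0.4994023  0.04009184 0.06272245] [-3.0672597  -3.79606609  6.97792497]
```

View pics/w4.png

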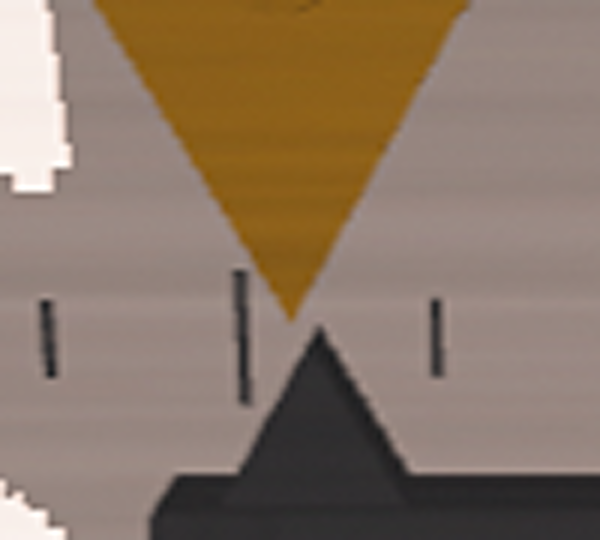

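```bash
python3 - <<'E'
from h import *
import pickle
th=np.radians(85.9);u=np.array([np.cos(th),np.sin(th),0]);v=np.array([u[1],-u[0],0])
g=pickle.load(open('w4.pkl','rb')); D=g[1]
def h(c,r):
    cc,d=ray(g[2],g[3],[(c,r)]); k=D[r,c]; R3=g[3][:3,:3]; return (cc+d[0]*k)[2]
print('clip',[h(c,r) for c,r in((288,155),(289,158),(288,145))],'ptr',[h(c,r) for c,r in((293,170),(293,175),(294,180))],'rail',h(305,150))
c=(288.5,163.8);t=(293.0,164.5)
for zt,zc in((.038,.042),(.04,.042),(.042,.042)):
    d=plane(g[2],g[3],[t],zt)[0]-plane(g[2],g[3],[c],zc)[0]; print(zt,zc,d@u*1000,d@v*1000)
E
```

```text
clip [np.float64(0.03548238106265189), np.float64(0.03556994526139287), np.float64(0.03590454557314324)] ptr [np.float64(0.03781247791434017), np.float64(0.03748192905041148), np.float64(0.037634807708469775)] rail 0.022459160795077232
0.038 0.042 -2.1254895904500426 -1.0831732574705624
0.04 0.042 -2.2961761046464675 -0.7367119308421555
0.042 0.042 -2.4668626188429057 -0.39025060421374735
```

About 2.1 to 2.5 mm short, depending on the tip heights assumed. I'll push 2 mm more, then check.

Emit:
step_arm([
  [0,-1,0,0,0,0,255],
  [0,-2,0,0,0,0,255],
  [0,-2,0,0,0,0,255],
  [0,-2,0,0,0,0,255],
])

```text
time_s: 7.72
eef_pos: [0.4995, 0.0421, 0.0627]
eef_rot: [-0.025, 0.707, -0.027, -0.706]
wrist_force: [-1.6, -4.4, 6.7]
opening: 0.311
```

```bash
python3 - <<'E'
from h import *
import pickle
th=np.radians(85.9);u=np.array([np.cos(th),np.sin(th),0])
g=grab('wrist'); pickle.dump(g,open('w5.pkl','wb')); p=g[0]
s=grab('scene'); pickle.dump(s,open('s5.pkl','wb'))
a=cv2.resize(p[120:190,260:325],None,fx=6,fy=6,interpolation=cv2.INTER_CUBIC)
b=cv2.resize(s[0][190:260,295:360],None,fx=6,fy=6,interpolation=cv2.INTER_CUBIC); save('w5.png',np.hstack([a,b])); o=ctrl.get_obs(); print(o['time_s'],o['eef_pos'],o['wrist_force'],(o['eef_pos']-[.5494,.0541,.036])@u)
E
```

```text
7.825 [0.49956442 0.04206927 0.06272877] [-2.77791165 -4.67046675  6.283955  ] -0.015563053774368434
```

View pics/w5.png

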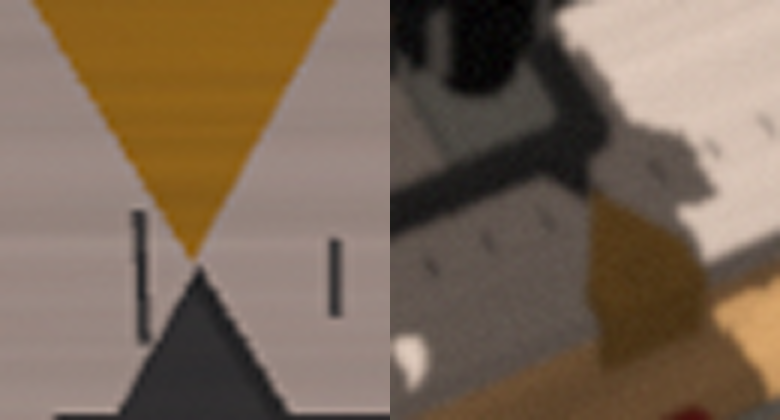

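Emit:
step_arm([
  [0,-0.3,0,0,0,0,255],
  [0,-0.3,0,0,0,0,255],
  [0,-0.3,0,0,0,0,0],
  [0,-0.3,0,0,0,0,0],
  [0,-0.3,0,0,0,0,0],
  [0,-0.3,0,0,0,0,0],
  [-30,-0.3,0,0,0,0,0],
  [-60,-12,0,0,0,0,0],
  [-80,-16,0,0,0,0,0],
  [-80,-16,0,0,0,0,0],
])

```text
time_s: 9.07
eef_pos: [0.5008, 0.0595, 0.1428]
eef_rot: [-0.026, 0.708, -0.026, -0.705]
wrist_force: [0.7, -0.1, -0.5]
opening: 1.001
```

```bash
python3 - <<'E'
from h import *
import pickle
g=grab('wrist'); pickle.dump(g,open('w6.pkl','wb')); p=g[0]
save('w6.png',cv2.resize(p[90:220,260:400],None,fx=4.5,fy=4.5,interpolation=cv2.INTER_CUBIC)); o=ctrl.get_obs(); print(o['time_s'],o['eef_pos'],o['wrist_force'],o['opening'])
E
```

```text
9.125 [0.49988057 0.0593568  0.1414514 ] [-0.0393888  -0.17681512 -0.84092551] 1.0032510498395897
```

View pics/w6.png

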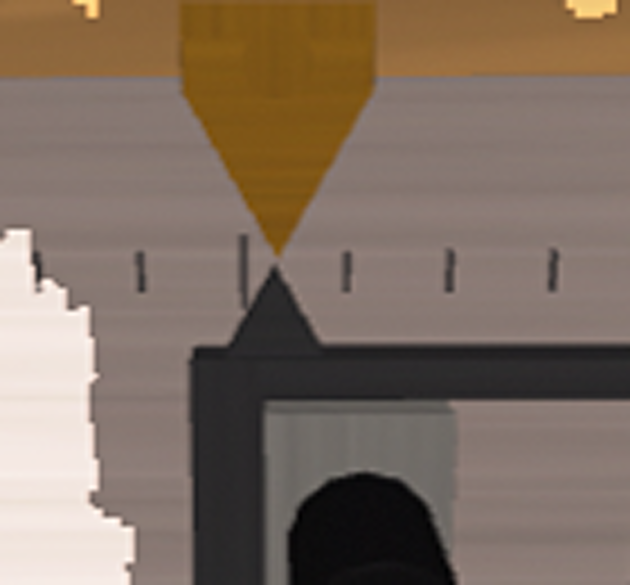

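```bash
python3 - <<'E'
from h import *
import pickle
th=np.radians(85.9);u=np.array([np.cos(th),np.sin(th),0]);v=np.array([u[1],-u[0],0])
g=pickle.load(open('w6.pkl','rb')); p=g[0].astype(int)
hs=cv2.cvtColor(g[0],cv2.COLOR_RGB2HSV)
mc=(hs[:,:,1]>150)&(hs[:,:,0]<30); mp=g[0].max(2)<90
def tip(m,rows):
    L=[];Rr=[]
    for r in rows:
        c=np.where(m[r,296:345])[0]+296
        # contiguous run near 321
        c=c[np.abs(c-321)<25]; L.append(c.min());Rr.append(c.max()+1)
    print(L,Rr)
    a,b=np.polyfit(rows,L,1),np.polyfit(rows,Rr,1); r=(b[1]-a[1])/(a[0]-b[0]); return (np.polyval(a,r)-.5,r)
c=tip(mc,range(118,143)); t=tip(mp,range(153,165)); print(c,t)
for zt,zc in((.035,.035),(.038,.042)):
    d=plane(g[2],g[3],[t],zt)[0]-plane(g[2],g[3],[c],zc)[0]; print(d@u*1000,d@v*1000)
E
```

```text
[np.int64(305), np.int64(306), np.int64(306), np.int64(307), np.int64(307), np.int64(308), np.int64(309), np.int64(309), np.int64(310), np.int64(310), np.int64(311), np.int64(311), np.int64(312), np.int64(313), np.int64(313), np.int64(314), np.int64(314), np.int64(315), np.int64(315), np.int64(316), np.int64(317), np.int64(318), np.int64(318), np.int64(318), np.int64(319)] [np.int64(338), np.int64(338), np.int64(337), np.int64(336), np.int64(335), np.int64(335), np.int64(334), np.int64(334), np.int64(333), np.int64(333), np.int64(332), np.int64(331), np.int64(331), np.int64(330), np.int64(330), np.int64(329), np.int64(329), np.int64(328), np.int64(327), np.int64(327), np.int64(326), np.int64(326), np.int64(325), np.int64(325), np.int64(324)]
[np.int64(314), np.int64(313), np.int64(314), np.int64(314), np.int64(314), np.int64(314), np.int64(315), np.int64(314), np.int64(314), np.int64(313), np.int64(313), np.int64(312)] [np.int64(338), np.int64(338), np.int64(325), np.int64(325), np.int64(326), np.int64(327), np.int64(327), np.int64(328), np.int64(329), np.int64(329), np.int64(329), np.int64(330)]
(np.float64(320.98625579854206), np.float64(146.26507620941024)) (np.float64(308.1513409961693), np.float64(209.72796934865642))
11.269589618416177 -55.249552360318
11.1097861069933 -55.0419729560671
```

The released view, with the camera right above the tips, shows the two points facing each other: clip at column 321.0, pointer at 320.5, a difference of about 0.4 mm. The knob block touches the saw-guide end of the frame. Handing in.

```bash
python3 -c "
from bench import ctrl
print(ctrl.hand_in())"
```

```text
the job is handed in; nothing more can be done
None
```

The stop is set to the pointed brass clip, the gripper has let go and moved clear, and the job is handed in.

I gripped the knob and drew the stop back until the pointer was about 37 mm short of the clip's point. I then pushed only towards the saw guide, checking twice on the way, opened the gripper and rose. It was done at about 9 s of robot time, and the highest wrist force I read after a move was about 8 N.

- **Alignment:** the last close-up, after release, puts the pointer within about 0.4 mm of the clip's point, slightly past it. That is close to the limit of what the camera can measure.
- **Play:** the knob block looks to be resting against the saw-guide end of the frame.
- **Checks that failed or disagreed:**
  - My automatic line fit for the pointer tip failed, because a ruler tick was caught in the mask. I took its position from the clean edge rows instead.
  - With the knob still gripped, before a last 0.3 mm push, the close-up read about 0.5 mm short, while the arm's own position suggested about 0.4 mm past.
  - The gap between the tips across the rail measured between 0.4 and 2.2 mm in different views, against the 2 mm given.

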